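Pack the power boxes in a grid and shut the retaining bar

ROBOT

A 7-joint arm with a two-finger parallel gripper is mounted at the origin on a cart in front of the work surface, level with it; the furniture and walls round the work are solid. World frame = base frame: x ahead of the robot, y to its left, z up, the work surface at z = 0. Lengths are in m, angles in rad, forces in N, time in s.
With the tool pointing down it reaches from about 0.425 to 0.875 m from the base axis. Payload 8.4 kg.
Tool frame: the origin (TCP) lies midway between the tips of the shut fingers; the grasp point (between the pads) lies 19 mm behind it (manip.grip_point_offset is the z of the grasp point in the tool frame, in m); z points along the fingers, y is the line along which they close (so a half turn about z gives the same grasp; the last joint's range is limited). The gripper opens to 87 mm and grips with 3 to 60 N. Pads are 19 mm wide; open, the fingers measure 117 mm over their backs; the gripper's body (75 mm by 190 mm) begins 51 mm behind the grasp point.
Start: joints at [-1.373, 0.333, 0.04, 1.465, -0.013, 1.343, -0.059], TCP at [0.19, 0.622, 0.223] pointing down, gripper open.
Joint ranges: [-2.58, 2.58], [-0.38, 2.09], [-1.3, 1.39], [0.25, 2.4], [-1.5, 4.64], [0.08, 2.09], [-2.65, 2.65]. Speed limits (rad/s): [2.22, 2.22, 2.79, 2.79, 3.14, 3.14, 3.14].

INTERFACE

Orientations are given as a unit quaternion [x, y, z, w].
In Python, from station import manip, hand, planner, readout, eyes, order, silhouettes, pinpoint gives the robot as it stands. Calls block until the motion is done:
- manip.goto(position, orientation): joint-space move of the TCP to a pose.
- manip.movel(position, vel=0.15, ori=None): straight line of the TCP; ori=None keeps the orientation; vel is the mean speed in m/s.
- manip.goto_joints(angles): joint-space move.
- hand.gripper_to(opening): finger opening in m; the grip force is fixed at half the most; returns when the fingers have stopped.
- manip.hold(seconds).
- planner.solve_ik(position, orientation): joint angles nearest the present ones, or None.
- readout.get_state(): the state.
- eyes.get_image(name): name is "scene" or "side" or "wrist"; returns the picture (480x640x3 uint8, red, green, blue); there is no depth.
- eyes.camera_info(name): a dict with "fovy" (degrees; the focal length in pixels is half the picture's height over the tangent of half this angle, whatever the lens; pixels are square), "cx", "cy" (the principal point, pixels), "k1" (the pictures are not rectified: a ray, as slopes to the right and down, at radius r is drawn at 1 + k1 r^2 times it, then the intrinsics apply), "origin" and "attitude" of the camera in the world. Camera axes: x right, y down, z forward; pixel columns grow to the right and rows downward; lengths in m; the calibration is good to about 2 mm. A picture is of the moment at which its call begins: read the wrist's pose just before it. camera_info takes no time and is no camera call; for the wrist camera it gives the pose at the moment of the call.
A pose or a line that the arm cannot do raises manip.MotionError and nothing moves.
- order.close_job(): hands the job in; it is judged then, once.
Trained networks look in the newest picture that a camera, given by its name, has taken for a name from the list of things; names that differ only in an ending like _2 or _b are one class to them, and where a whole thing is asked for, a point or a joint stands for the part that bears it (a point fixed in the world has none). Each returns a list of dicts, best first, with "conf" (0 to 1); they miss things now and then, are a little off and sometimes report something else, mostly with a low value. They report only what shows in the picture. A call takes as long as a camera call. They do not tell look-alikes from the thing itself.
- silhouettes(camera, thing): "mask" (480x640 bool, what is visible of it) and "uv" ([column, row] in pixels, amid what is visible of it).
- pinpoint(camera, thing): "uv" ([column, row] in pixels: a listed point, or the origin of a listed thing).
The state is a dict: "time": time; "qpos": joint angles; "qvel": joint speeds; "joint_efforts": joint torques, N m; "ee_pos": TCP position; "ee_rot": TCP orientation; "force": force on the tool from outside, world axes, zero at the start; "moment": the same for the moment, N m; "finger_gap": finger opening in m; "grip_force": force on a finger pad.
Only numpy, scipy, OpenCV 4.12 (cv2) and the standard library are available. Lean on these libraries where they do the work, as an engineer would, in place of code of your own. Each camera call takes 0.05 s, during which the arm holds its last target. There are 200 camera calls.

TASK

Set the three black power boxes from the plywood board flat on the three yellow pads of the grey packing tray, one on each, centred and lined up lengthwise with the pads, so that they complete a neat grid with the box already packed there, which stays in its place. Then, with the boxes in place, swing the red retaining bar by its knob over the boxes until it is fully shut, and let go. Leave the bare drive, the small pot and the round steel dish where they are.

Things in the scene. Friction and masses are not known exactly. Their poses are not given: they have to be found in the camera images.
- tray: fixed grey tray, 180 (its x) by 188 mm (its y); origin at the centre of its underside on the bench. Floor 6 mm, rim (6 mm wide) 11 mm above the bench. Four places, 2 by 2, at x = -40 or 40, y = -37.5 or 37.5 mm; boxes lie lengthwise along its x, 33 mm apart side by side, 13 mm end to end. One place, which varies, has the packed box. Hinge post (24 mm diameter) at x = 112 mm, y = 0
- pad_0: yellow flat rectangle on the tray floor, 72 mm (its x) by 47 mm (its y), no measurable thickness: a place still to be filled; its origin is its centre, 6 mm above the bench; axes parallel to the tray's
- pad_1: yellow flat rectangle on the tray floor, 72 mm (its x) by 47 mm (its y), no measurable thickness: a place still to be filled; its origin is its centre, 6 mm above the bench; axes parallel to the tray's
- pad_2: yellow flat rectangle on the tray floor, 72 mm (its x) by 47 mm (its y), no measurable thickness: a place still to be filled; its origin is its centre, 6 mm above the bench; axes parallel to the tray's
- box_0: a black rectangular power box, 67 mm long (its x), 42 mm wide (its y), 21 mm high, flat top and bottom, 70 g; origin at the centre of its underside, z up. One of the three to pack; starts on the plywood board (12 mm thick), turned about a quarter turn from the tray's direction. Either way round, and any box on any pad, will do
- box_1: a black rectangular power box, 67 mm long (its x), 42 mm wide (its y), 21 mm high, flat top and bottom, 70 g; origin at the centre of its underside, z up. One of the three to pack; starts on the plywood board (12 mm thick), turned about a quarter turn from the tray's direction. Either way round, and any box on any pad, will do
- box_2: a black rectangular power box, 67 mm long (its x), 42 mm wide (its y), 21 mm high, flat top and bottom, 70 g; origin at the centre of its underside, z up. One of the three to pack; starts on the plywood board (12 mm thick), turned about a quarter turn from the tray's direction. Either way round, and any box on any pad, will do
- packed_box: a black rectangular power box, 67 mm long (its x), 42 mm wide (its y), 21 mm high, flat top and bottom, 70 g; origin at the centre of its underside, z up. Already in its place on the tray; stays there
- board: fixed plywood board, 180 mm (its x) by 156 mm (its y), 12 mm thick, on which the three boxes wait; origin at the centre of its underside. To its left (y about 0.07 to 0.22 m, x 0.24 to 0.7 m) stands a tall microscope, up to 0.48 m high, its head from 0.1 m up: go over it or keep clear
- bar (a joint): angle (rad) of the red bar (150 x 44 x 7 mm) about an upright hinge at the tray's back. At 0 it points along the tray's +y, off the places; it grows counter-clockwise from above to 1.571, its stop: fully shut, pointing along the tray's -x over the inner edges of all four boxes. Underside 33 mm above the bench, 6 mm over flat boxes. Friction about 1 N at the knob, no spring: stays where left
- bar_knob (a point): middle of the grip of the bar's upright round black knob, 22 mm diameter; the knob stands from 44 to 74 mm above the bench, this point is at 59 mm, 125 mm from the hinge axis. It can be gripped from above and turns freely enough in the fingers, or the bar can be pushed by it
- bar_hinge (a point): point on the bar's upright hinge axis, 33 mm above the bench
- bare_drive: bare 2.5-inch drive with a small board at one end, 120 mm (its x) by 70 mm, 11 mm high, lying flat; bystander; origin at the centre of its underside
- flux_pot: small pot with a green lid, 42 mm diameter, 27 mm high; bystander; origin at the centre of its underside
- magnet_tray: round shallow steel dish, 90 mm diameter, 18 mm high; bystander; origin at the centre of its underside
Not all that is in view belongs to the job. Leave any turquoise or white look-alike of the box_2 alone.

How it is judged:
On the way:
1. all three boxes lie released on the yellow pads, the packed box in its place, the bar still open (((horizontal distance between box_0 and pad_0 below 0.01 m and angle between the x axis of box_0 and the x axis of pad_0, either way round below 0.14 rad and angle between box_0's own z axis and vertical below 0.1 rad and z of box_0 in the frame of tray between 0.003 and 0.01 m) or (horizontal distance between box_1 and pad_0 below 0.01 m and angle between the x axis of box_1 and the x axis of pad_0, either way round below 0.14 rad and angle between box_1's own z axis and vertical below 0.1 rad and z of box_1 in the frame of tray between 0.003 and 0.01 m) or (horizontal distance between box_2 and pad_0 below 0.01 m and angle between the x axis of box_2 and the x axis of pad_0, either way round below 0.14 rad and angle between box_2's own z axis and vertical below 0.1 rad and z of box_2 in the frame of tray between 0.003 and 0.01 m)) and ((horizontal distance between box_0 and pad_1 below 0.01 m and angle between the x axis of box_0 and the x axis of pad_1, either way round below 0.14 rad and angle between box_0's own z axis and vertical below 0.1 rad and z of box_0 in the frame of tray between 0.003 and 0.01 m) or (horizontal distance between box_1 and pad_1 below 0.01 m and angle between the x axis of box_1 and the x axis of pad_1, either way round below 0.14 rad and angle between box_1's own z axis and vertical below 0.1 rad and z of box_1 in the frame of tray between 0.003 and 0.01 m) or (horizontal distance between box_2 and pad_1 below 0.01 m and angle between the x axis of box_2 and the x axis of pad_1, either way round below 0.14 rad and angle between box_2's own z axis and vertical below 0.1 rad and z of box_2 in the frame of tray between 0.003 and 0.01 m)) and ((horizontal distance between box_0 and pad_2 below 0.01 m and angle between the x axis of box_0 and the x axis of pad_2, either way round below 0.14 rad and angle between box_0's own z axis and vertical below 0.1 rad and z of box_0 in the frame of tray between 0.003 and 0.01 m) or (horizontal distance between box_1 and pad_2 below 0.01 m and angle between the x axis of box_1 and the x axis of pad_2, either way round below 0.14 rad and angle between box_1's own z axis and vertical below 0.1 rad and z of box_1 in the frame of tray between 0.003 and 0.01 m) or (horizontal distance between box_2 and pad_2 below 0.01 m and angle between the x axis of box_2 and the x axis of pad_2, either way round below 0.14 rad and angle between box_2's own z axis and vertical below 0.1 rad and z of box_2 in the frame of tray between 0.003 and 0.01 m)) and distance of packed_box from where it was at the start of the episode below 0.01 m and angle between the x axis of packed_box and the x axis of tray, either way round below 0.14 rad and angle between packed_box's own z axis and vertical below 0.1 rad and contact force between the fingers and box_0 below 0.05 N and contact force between the fingers and box_1 below 0.05 N and contact force between the fingers and box_2 below 0.05 N and contact force between the fingers and tray below 0.05 N and value of joint bar below 0.7 rad), for 0.2 s.
At the end, for the whole second after the job is handed in: A box lies flat on each yellow pad, within 10 mm of its centre and 8 degrees of its direction; the packed box is within 10 mm of its start, flat and within 8 degrees of the tray; all boxes at rest; the bar within 5 degrees of its stop (joint above 1.48) (((horizontal distance between box_0 and pad_0 below 0.01 m and angle between the x axis of box_0 and the x axis of pad_0, either way round below 0.14 rad and angle between box_0's own z axis and vertical below 0.1 rad and z of box_0 in the frame of tray between 0.003 and 0.01 m) or (horizontal distance between box_1 and pad_0 below 0.01 m and angle between the x axis of box_1 and the x axis of pad_0, either way round below 0.14 rad and angle between box_1's own z axis and vertical below 0.1 rad and z of box_1 in the frame of tray between 0.003 and 0.01 m) or (horizontal distance between box_2 and pad_0 below 0.01 m and angle between the x axis of box_2 and the x axis of pad_0, either way round below 0.14 rad and angle between box_2's own z axis and vertical below 0.1 rad and z of box_2 in the frame of tray between 0.003 and 0.01 m)) and ((horizontal distance between box_0 and pad_1 below 0.01 m and angle between the x axis of box_0 and the x axis of pad_1, either way round below 0.14 rad and angle between box_0's own z axis and vertical below 0.1 rad and z of box_0 in the frame of tray between 0.003 and 0.01 m) or (horizontal distance between box_1 and pad_1 below 0.01 m and angle between the x axis of box_1 and the x axis of pad_1, either way round below 0.14 rad and angle between box_1's own z axis and vertical below 0.1 rad and z of box_1 in the frame of tray between 0.003 and 0.01 m) or (horizontal distance between box_2 and pad_1 below 0.01 m and angle between the x axis of box_2 and the x axis of pad_1, either way round below 0.14 rad and angle between box_2's own z axis and vertical below 0.1 rad and z of box_2 in the frame of tray between 0.003 and 0.01 m)) and ((horizontal distance between box_0 and pad_2 below 0.01 m and angle between the x axis of box_0 and the x axis of pad_2, either way round below 0.14 rad and angle between box_0's own z axis and vertical below 0.1 rad and z of box_0 in the frame of tray between 0.003 and 0.01 m) or (horizontal distance between box_1 and pad_2 below 0.01 m and angle between the x axis of box_1 and the x axis of pad_2, either way round below 0.14 rad and angle between box_1's own z axis and vertical below 0.1 rad and z of box_1 in the frame of tray between 0.003 and 0.01 m) or (horizontal distance between box_2 and pad_2 below 0.01 m and angle between the x axis of box_2 and the x axis of pad_2, either way round below 0.14 rad and angle between box_2's own z axis and vertical below 0.1 rad and z of box_2 in the frame of tray between 0.003 and 0.01 m)) and distance of packed_box from where it was at the start of the episode below 0.01 m and angle between the x axis of packed_box and the x axis of tray, either way round below 0.14 rad and angle between packed_box's own z axis and vertical below 0.1 rad and linear speed of each of box_0, box_1, box_2, packed_box below 0.01 m/s and value of joint bar above 1.48 rad); the robot touches nothing.
It fails at once if the drive is moved by more than 20 mm or tipped (distance of bare_drive from where it was at the start of the episode above 0.02 m or angle between bare_drive's own z axis and vertical above 0.3 rad).
It fails at once if the pot is moved by more than 20 mm or tipped (distance of flux_pot from where it was at the start of the episode above 0.02 m or angle between flux_pot's own z axis and vertical above 0.3 rad).
It fails at once if the dish is moved by more than 20 mm or tipped (distance of magnet_tray from where it was at the start of the episode above 0.02 m or angle between magnet_tray's own z axis and vertical above 0.3 rad).
It fails at once if the bar is swung halfway shut before every yellow pad has its box (value of joint bar above 0.9 rad and not (horizontal distance between any of box_0, box_1, box_2 and pad_0 below 0.02 m and horizontal distance between any of box_0, box_1, box_2 and pad_1 below 0.02 m and horizontal distance between any of box_0, box_1, box_2 and pad_2 below 0.02 m)).
It also fails if it takes over 72 s, if anything falls off the work surface, if the arm or the gripper's body presses on something with over 40 N, if the wrist force passes 120 N, or if a joint passes its speed limit or range.

## Working session

There is one attempt and no reset: what is moved stays moved. The work goes in short steps, each a Python script; the robot and the scene stay as the last script left them, time stands still between calls to the robot, and variables do not carry over. Pictures are saved under pics/ and viewed, at most 10 in all, crops included, and the job is handed in when it is done.

```bash
ls; mkdir -p pics; python3 - <<'E'
from station import *
import cv2
for n in("scene","side"):
    im=eyes.get_image(n); cv2.imwrite(f"pics/{n}0.png",im[...,::-1]); i=eyes.camera_info(n); print(n,i)
    for t in("pad_0","box_0","tray","board","bar_knob","bar_hinge","packed_box"):
        print(t,[(round(d["conf"],2),[round(float(x)) for x in d["uv"]]) for d in pinpoint(n,t)])
print(readout.get_state()["time"],manip.grip_point_offset,eyes.camera_info("wrist"),readout.get_state()["ee_rot"])
E
```

```text
pics
scene {'fovy': 46.456657672990374, 'cx': 315.5510438051341, 'cy': 234.294120566421, 'k1': -0.14321841541852606, 'origin': array([-0.25272092, -0.72150932,  0.58870787]), 'attitude': array([ 0.76251321, -0.42777034,  0.22994876, -0.42744556])}
pad_0 [(0.91, [375, 275]), (0.8, [337, 262]), (0.56, [359, 300])]
box_0 [(0.9, [427, 360]), (0.79, [237, 244]), (0.78, [205, 238]), (0.77, [475, 278]), (0.75, [249, 224]), (0.69, [321, 347])]
tray [(0.71, [348, 287])]
board [(0.95, [236, 236])]
bar_knob [(0.66, [449, 311]), (0.6, [307, 212])]
bar_hinge [(0.77, [368, 236])]
packed_box [(0.71, [319, 293]), (0.62, [339, 266])]
side {'fovy': 47.657751005893616, 'cx': 318.89296329843836, 'cy': 244.69018636028085, 'k1': -0.09422781737780336, 'origin': array([-0.12717121, -0.10481814,  0.81003225]), 'attitude': array([-0.52968614,  0.78207942, -0.26706972,  0.19094017])}
pad_0 [(0.76, [369, 259]), (0.75, [345, 234]), (0.65, [309, 248])]
box_0 [(0.97, [448, 262]), (0.93, [180, 317]), (0.83, [190, 267]), (0.67, [399, 184]), (0.65, [223, 296])]
tray [(0.94, [335, 254])]
board [(0.96, [194, 294])]
bar_knob [(0.96, [251, 223])]
bar_hinge [(0.68, [310, 207]), (0.57, [179, 318])]
packed_box []
0.8 -0.0187 {'fovy': 60.97942887482744, 'cx': 319.2376755718619, 'cy': 240.15265510481132, 'k1': -0.08286004407712982, 'origin': array([0.12204992, 0.64353607, 0.38374108]), 'attitude': array([0.79703845, 0.58921959, 0.07876264, 0.1065196 ])} [ 1.47894178e-01  9.89003191e-01 -1.11278170e-05  1.79828288e-06]
```

View pics/scene0.png

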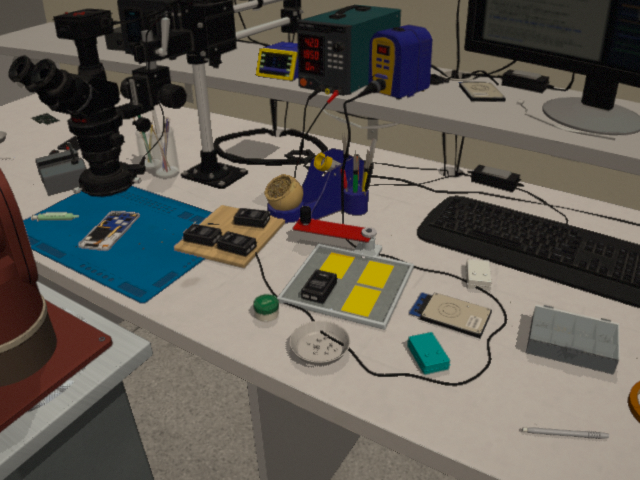

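View pics/side0.png

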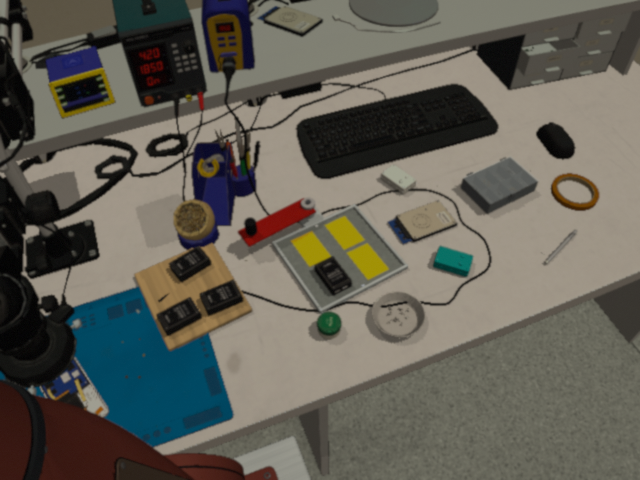

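```bash
cat > h.py <<'E'
from station import *
import numpy as np, cv2
from scipy.spatial.transform import Rotation as R
def ray(i,uv):
    f=240/np.tan(np.radians(i["fovy"])/2); K=np.array([[f,0,i["cx"]],[0,f,i["cy"]],[0,0,1]])
    n=cv2.undistortPoints(np.array(uv,float).reshape(-1,1,2),K,np.array([i["k1"],0,0,0.]))[:,0]
    return R.from_quat(i["attitude"]).apply(np.c_[n,np.ones(len(n))])
def onplane(i,uv,z):
    d=ray(i,uv); return i["origin"]+d*((z-i["origin"][2])/d[:,2])[:,None]
def quat(yaw):  # tool down, finger-closing line (tool y) at angle yaw in world
    c,s=np.cos(yaw),np.sin(yaw); y=np.array([c,s,0]); z=np.array([0,0,-1.]); return R.from_matrix(np.c_[np.cross(y,z),y,z]).as_quat()
E
python3 - <<'E'
from h import *
np.set_printoptions(precision=3,suppress=True)
S=eyes.camera_info("scene");D=eyes.camera_info("side")
for n,i,z,p in [("pad S",S,.006,[(375,275),(337,262),(359,300)]),("pad D",D,.006,[(369,259),(345,234),(309,248)]),
 ("box S",S,.012,[(427,360),(237,244),(205,238),(475,278),(249,224),(321,347)]),("box D",D,.012,[(448,262),(180,317),(190,267),(399,184),(223,296)]),
 ("tray",S,0,[(348,287)]),("tray",D,0,[(335,254)]),("board",S,0,[(236,236)]),("board",D,0,[(194,294)]),("knob",S,.059,[(307,212),(449,311)]),("knob",D,.059,[(251,223)]),("hinge",S,.033,[(368,236)]),("hinge",D,.033,[(310,207)])]:
    print(n,onplane(i,p,z)[:,:2].tolist() if 0 else onplane(i,p,z)[:,:2])
E
```

```text
pad S [[ 0.475 -0.382]
 [ 0.475 -0.304]
 [ 0.398 -0.391]]
pad D [[ 0.403 -0.399]
 [ 0.474 -0.382]
 [ 0.469 -0.306]]
box S [[ 0.319 -0.545]
 [ 0.423 -0.114]
 [ 0.407 -0.046]
 [ 0.547 -0.54 ]
 [ 0.494 -0.088]
 [ 0.265 -0.399]]
box D [[ 0.338 -0.528]
 [ 0.407 -0.046]
 [ 0.505 -0.086]
 [ 0.55  -0.535]
 [ 0.421 -0.126]]
tray [[ 0.427 -0.354]]
tray [[ 0.441 -0.347]]
board [[ 0.459 -0.081]]
board [[ 0.453 -0.079]]
knob [[ 0.525 -0.209]
 [ 0.383 -0.548]]
knob [[ 0.524 -0.215]]
hinge [[ 0.545 -0.331]]
hinge [[ 0.542 -0.336]]
```

The pictures show the boxes on the board, at side (180,317), (190,267) and (223,296). Three pads lie around (345,240), the packed box is at about (333,275) and the red bar's knob is at (251,223). The two cameras agree to within about 1–2 cm. Next I check IK, then go high over the microscope.

```bash
python3 - <<'E'
from h import *
np.set_printoptions(precision=2,suppress=True)
print(readout.get_state()["qpos"])
for p,y in [((.19,.622,.62),None),((.14,.46,.62),None),((.45,-.2,.62),0),((.45,-.2,.4),0),((.45,-.2,.4),1.6),((.407,-.046,.3),0),((.407,-.046,.015),0.1),((.407,-.046,.015),-.1),((.407,-.046,.1),3.14),((.42,-.12,.015),0),((.5,-.087,.015),0),((.475,-.382,.01),1.65),((.475,-.382,.01),-1.5),((.4,-.395,.01),1.65),((.472,-.305,.01),1.65),((.525,-.21,.05),1.6),((.42,-.35,.05),1.6)]:
    q=planner.solve_ik(p,quat(y) if y is not None else readout.get_state()["ee_rot"]); print(p,y,None if q is None else np.array(q))
i=eyes.camera_info("wrist"); r=R.from_quat(i["attitude"]).as_matrix(); print(r); s=readout.get_state();T=R.from_quat(s["ee_rot"]); print(T.as_matrix(), T.inv().apply(i["origin"]-s["ee_pos"]))
E
```

```text
[-1.37  0.33  0.04  1.47 -0.01  1.34 -0.06]
(0.19, 0.622, 0.62) None None
(0.14, 0.46, 0.62) None None
(0.45, -0.2, 0.62) 0 None
(0.45, -0.2, 0.4) 0 [-0.45 -0.08  0.73  1.55  0.05  1.65  0.29]
(0.45, -0.2, 0.4) 1.6 [-0.32 -0.06  0.62  1.54  0.04  1.65  1.9 ]
(0.407, -0.046, 0.3) 0 [-0.63 -0.27  0.52  1.89  0.13  1.49 -0.14]
(0.407, -0.046, 0.015) 0.1 [-0.88  0.1   0.93  2.28 -0.11  0.81  0.22]
(0.407, -0.046, 0.015) -0.1 [-0.88  0.1   0.93  2.28 -0.11  0.81  0.02]
(0.407, -0.046, 0.1) 3.14 None
(0.42, -0.12, 0.015) 0 [-0.8   0.23  1.08  2.22 -0.27  0.83  0.45]
(0.5, -0.087, 0.015) 0 [-0.7   0.38  0.92  2.06 -0.4   0.88  0.44]
(0.475, -0.382, 0.01) 1.65 [ 0.73  0.45 -0.15  1.77  0.08  0.93  2.19]
(0.475, -0.382, 0.01) -1.5 [-0.25  0.83  1.21  1.82 -0.86  1.14 -0.23]
(0.4, -0.395, 0.01) 1.65 [ 0.83  0.37 -0.15  1.89  0.07  0.89  2.29]
(0.472, -0.305, 0.01) 1.65 [ 0.62  0.37 -0.15  1.89  0.07  0.89  2.09]
(0.525, -0.21, 0.05) 1.6 [-0.52  0.51  1.04  1.9  -0.52  1.03  2.34]
(0.42, -0.35, 0.05) 1.6 [ 0.75  0.29 -0.15  1.9   0.05  0.95  2.17]
[[ 0.29  0.92  0.25]
 [ 0.96 -0.28 -0.08]
 [ 0.    0.26 -0.96]]
[[-0.96  0.29  0.  ]
 [ 0.29  0.96 -0.  ]
 [-0.   -0.   -1.  ]] [ 0.07  0.   -0.16]
```

```bash
python3 - <<'E'
from h import *
np.set_printoptions(precision=2,suppress=True)
s=readout.get_state();az=np.arctan2(.622,.19)
T=R.from_quat(s["ee_rot"])
ax=np.array([np.sin(az),-np.cos(az),0])  # rotate down->outward
for t in (0,.4,.8,1.2,1.57):
  o=(R.from_rotvec(-t*ax)*T); zd=o.as_matrix()[:,2]
  if zd[:2]@[np.cos(az),np.sin(az)]<-1e-6: o=R.from_rotvec(t*ax)*T
  for r in (.45,.55,.65,.75):
    for z in (.5,.6,.7,.8):
      q=planner.solve_ik([r*np.cos(az),r*np.sin(az),z],o.as_quat())
      if q is not None: print(t,r,z,np.array(q))
E
```

```text
0 0.45 0.5 [-1.41 -0.08  0.03  1.37  0.    1.85 -0.1 ]
0 0.45 0.6 [-1.42  0.01  0.05  1.07 -0.    2.06 -0.1 ]
0 0.55 0.5 [-1.4   0.13  0.05  1.15 -0.01  1.86 -0.08]
0 0.65 0.5 [-1.38  0.37  0.07  0.86 -0.03  1.92 -0.05]
0.4 0.45 0.5 [-1.19 -0.37 -0.14  1.66 -0.03  1.45 -0.06]
0.4 0.45 0.6 [-1.42 -0.3   0.    1.4   0.06  1.65 -0.13]
0.4 0.45 0.7 [-1.43 -0.19  0.01  1.08  0.06  1.86 -0.12]
0.4 0.55 0.5 [-1.41 -0.18  0.02  1.52  0.05  1.41 -0.11]
0.4 0.55 0.6 [-1.42 -0.11  0.03  1.25  0.05  1.61 -0.1 ]
0.4 0.55 0.7 [-1.44  0.01  0.05  0.9   0.04  1.83 -0.09]
0.4 0.65 0.5 [-1.4   0.02  0.04  1.33  0.03  1.39 -0.09]
0.4 0.65 0.6 [-1.41  0.09  0.06  1.04  0.03  1.6  -0.08]
0.4 0.65 0.7 [-1.41  0.24  0.08  0.63  0.    1.87 -0.06]
0.4 0.75 0.5 [-1.39  0.24  0.06  1.09  0.01  1.42 -0.06]
0.4 0.75 0.6 [-1.39  0.33  0.08  0.75 -0.01  1.66 -0.05]
0.8 0.45 0.8 [-0.65 -0.38 -0.34  1.14 -0.31  1.57  0.13]
0.8 0.55 0.7 [-1.41 -0.33 -0.01  1.38  0.11  1.3  -0.14]
0.8 0.55 0.8 [-1.42 -0.2  -0.    1.04  0.11  1.5  -0.12]
0.8 0.65 0.5 [-1.39 -0.25  0.    1.74  0.11  0.86 -0.15]
0.8 0.65 0.6 [-1.41 -0.22
[... 190 characters left out ...]
 0.83 -0.13]
0.8 0.75 0.6 [-1.41 -0.01  0.05  1.33  0.08  1.03 -0.11]
0.8 0.75 0.7 [-1.43  0.06  0.07  1.04  0.06  1.24 -0.08]
0.8 0.75 0.8 [-1.42  0.22  0.09  0.61  0.03  1.51 -0.06]
1.2 0.65 0.8 [-1.39 -0.31 -0.02  1.42  0.16  0.84 -0.16]
1.2 0.75 0.5 [-1.17 -0.19 -0.18  1.94  0.31  0.2  -0.36]
1.2 0.75 0.6 [-1.32 -0.21 -0.05  1.76  0.22  0.4  -0.25]
1.2 0.75 0.7 [-1.38 -0.19 -0.    1.54  0.18  0.6  -0.19]
1.2 0.75 0.8 [-1.41 -0.12  0.02  1.27  0.15  0.8  -0.15]
1.57 0.75 0.5 [-2.24 -0.29  0.75  2.22  2.68  0.53 -2.53]
1.57 0.75 0.6 [-2.1  -0.35  0.57  2.07  2.3   0.38 -2.14]
1.57 0.75 0.7 [-1.33 -0.26 -0.04  1.87  1.88  0.11 -1.89]
1.57 0.75 0.8 [-1.14 -0.24 -0.19  1.65  0.3   0.17 -0.34]
```

```bash
cat >> h.py <<'E'
def proj(i,P):
    f=240/np.tan(np.radians(i["fovy"])/2); r=R.from_quat(i["attitude"]).inv(); K=np.array([[f,0,i["cx"]],[0,f,i["cy"]],[0,0,1]])
    return cv2.projectPoints(r.apply(np.asarray(P)-i["origin"]),np.zeros(3),np.zeros(3),K,np.array([i["k1"],0,0,0.]))[0][:,0]
def fit(i,mask,L,W,z0,z1,yaw0=None):
    """fit x,y,yaw of an upright L x W x (z0..z1) block to a mask; returns x,y,yaw,iou"""
    from scipy.optimize import minimize
    c=np.argwhere(mask)[:,::-1]; x0=onplane(i,[c.mean(0)],(z0+z1)/2)[0,:2]
    m=mask.astype(np.uint8)
    def cost(p):
        co,si=np.cos(p[2]),np.sin(p[2])
        P=[(p[0]+co*a-si*b,p[1]+si*a+co*b,z) for a in(-L/2,L/2) for b in(-W/2,W/2) for z in(z0,z1)]
        h=cv2.convexHull(proj(i,P).astype(np.float32))
        c=np.zeros(m.shape,np.uint8); cv2.fillConvexPoly(c,np.round(h*16).astype(np.int32),1,cv2.LINE_8,4)
        return 1-(c&m).sum()/max(1,(c|m).sum())
    best=None
    for y in ([yaw0] if yaw0 is not None else np.arange(0,np.pi,.35)):
        s=np.array([[*x0,y],[x0[0]+.01,x0[1],y],[x0[0],x0[1]+.01,y],[*x0,y+.2]])
        r=minimize(cost,s[0],method="Nelder-Mead",options=dict(initial_simplex=s,xatol=2e-4,fatol=1e-4,maxiter=150))
        if best is None or r.fun<best.fun: best=r
    return np.array([*best.x,1-best.fun])
def look(cam,name=None):
    i=eyes.camera_info(cam); im=eyes.get_image(cam)
    if name: cv2.imwrite(f"pics/{name}.png",im[...,::-1])
    return i,im
def boxes(cam,i):
    out=[]
    for d in silhouettes(cam,"box_0"):
        if d["conf"]<.3 or d["mask"].sum()<100: continue
        c=onplane(i,[d["uv"]],.02)[0]
        onb=c[1]>-.2
        out.append((round(d["conf"],2),"board" if onb else "tray",fit(i,d["mask"],.067,.042,*((.012,.033) if onb else (.006,.027)))))
    return out
def pads(cam,i):
    return [(round(d["conf"],2),fit(i,d["mask"],.072,.047,.0059,.0061)) for d in silhouettes(cam,"pad_0") if d["conf"]>.3]
E
python3 - <<'E'
from h import *
np.set_printoptions(precision=3,suppress=True)
t=lambda:print("t",round(readout.get_state()["time"],2),readout.get_state()["ee_pos"])
q=np.array([-1.44,0.01,0.05,0.9,0.04,1.83,-0.09])
manip.goto_joints(q.tolist());t()
q[0]=.3; manip.goto_joints(q.tolist());t()
manip.goto([.44,-.2,.42],quat(-.4)); t()
i,im=look("wrist","w1")
for b in boxes("wrist",i):print(*b)
for b in pads("wrist",i):print(*b)
print(i["origin"],[(d["conf"],onplane(i,[d["uv"]],.059)[0]) for d in pinpoint("wrist","bar_knob")],[(d["conf"],onplane(i,[d["uv"]],.033)[0]) for d in pinpoint("wrist","bar_hinge")],[(d["conf"],onplane(i,[d["uv"]],.0)[0]) for d in pinpoint("wrist","tray")])
print(readout.get_state()["qpos"])
E
```

```text
t 2.58 [0.156 0.53  0.699]
t 5.5 [ 0.495 -0.242  0.701]
t 6.6 [ 0.441 -0.2    0.421]
0.92 tray [ 0.351 -0.517  1.224  0.313]
0.91 board [ 0.505 -0.088  1.893  0.877]
0.9 board [ 0.415 -0.121  1.716  0.925]
0.46 tray [ 0.403 -0.387  0.159  0.694]
0.84 [ 0.402 -0.394  0.155  0.77 ]
0.81 [ 0.467 -0.308  0.173  0.968]
0.61 [ 0.48  -0.381  3.317  0.93 ]
[ 0.469 -0.133  0.583] [(0.72, array([ 0.515, -0.212,  0.059]))] [(0.7, array([ 0.546, -0.335,  0.033]))] [(0.93, array([ 0.437, -0.349,  0.   ]))]
[ 0.302 -0.04   0.031  1.494  0.001  1.687 -0.067]
```

View pics/w1.png

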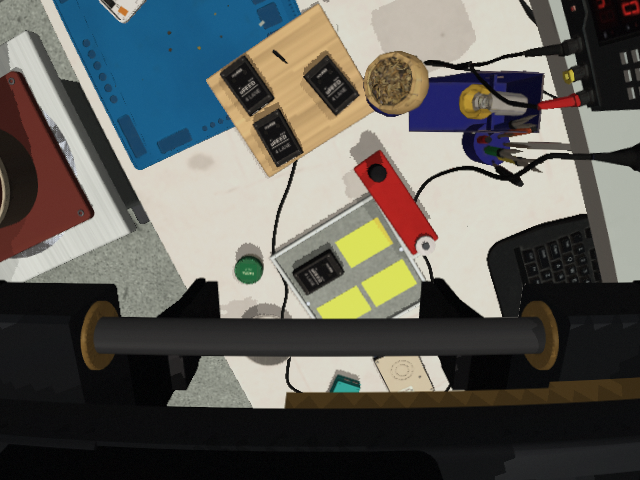

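The wrist view is clear: board boxes at (246,82), (277,135) and (330,82), the packed box at (317,270), three pads around it, the knob at (376,172) and the pot at (249,268). The brass-wool cup at (397,82) stands close to the board, so I triangulate its height while taking one close look at the board.

```bash
python3 - <<'E'
from h import *
np.set_printoptions(precision=3,suppress=True)
W=eyes.camera_info("wrist");S=eyes.camera_info("scene");D=eyes.camera_info("side")
A=[];b=[]
for i,uv in((W,(397,80)),(S,(284,185)),(D,(195,215))):
    d=ray(i,[uv])[0];d/=np.linalg.norm(d);P=np.eye(3)-np.outer(d,d);A.append(P);b.append(P@i["origin"])
x,res,*_=np.linalg.lstsq(np.vstack(A),np.hstack(b),rcond=None);print("cup top",x,res, "left edge",onplane(W,[(364,85)],x[2]))
manip.goto([.455,-.17,.25],quat(.15))
i,im=look("wrist","w2")
for b in boxes("wrist",i):print(*b)
print(readout.get_state()["qpos"],readout.get_state()["time"])
for p,y in [((.407,-.046,.015),0.15),((.505,-.088,.015),.3),((.48,-.381,.01),-1.4),((.402,-.394,.01),-1.4)]:print(np.array(planner.solve_ik(p,quat(y))))
E
```

```text
cup top [ 0.576 -0.119  0.07 ] [0.] left edge [[ 0.539 -0.106  0.07 ]]
0.85 board [ 0.505 -0.088  1.886  0.892]
0.77 board [ 0.406 -0.046  1.832  0.891]
0.76 board [ 0.415 -0.122  1.684  0.901]
0.57 tray [ 0.524 -0.233  1.797  0.677]
[ 0.266 -0.015  0.001  1.806  0.     1.347  0.414] 7.725
[ 0.145  0.092 -0.146  2.235  0.018  0.815  0.137]
[ 0.164  0.276 -0.088  2.007  0.032  0.859  0.359]
[ 0.435  0.455  0.203  1.778 -0.112  0.919 -0.714]
[ 0.499  0.371  0.233  1.904 -0.109  0.878 -0.614]
```

View pics/w2.png

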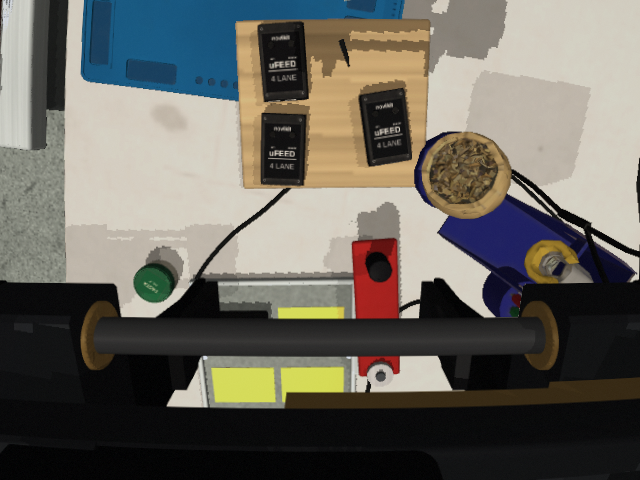

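The three boxes are found at w2 (284,62), (283,148) and (386,126), all matching the earlier fits. The cup top is at about (.576,-.119,.07), so box C needs a narrow grip, offset away from the cup. I pick box B first, look at the tray on the way, then place it.

```bash
cat >> h.py <<'E'
PY=0.165-np.pi/2
def pick(x,y,yaw,op=.062,off=0,d=.004):
    ps=yaw-np.pi/2; p=np.array([x+off*np.cos(yaw),y+off*np.sin(yaw)])
    manip.goto([*p,.13],quat(ps)); hand.gripper_to(op)
    manip.movel([*p,.012+d],vel=.12); s=readout.get_state(); print("down",s["ee_pos"],s["force"])
    hand.gripper_to(.0); s=readout.get_state(); print("grip",s["finger_gap"],s["grip_force"])
    manip.movel([*p,.14],vel=.15); s=readout.get_state(); print("up",s["finger_gap"],s["force"],s["time"])
def place(x,y,tyaw=.165,op=.062,off=0,d=.004):
    ps=tyaw-np.pi/2; p=np.array([x+off*np.cos(tyaw),y+off*np.sin(tyaw)])
    manip.goto([*p,.12],quat(ps)); manip.movel([*p,.03],vel=.15); manip.movel([*p,.006+d+.001],vel=.04)
    s=readout.get_state(); print("set",s["ee_pos"],s["force"],s["finger_gap"])
    hand.gripper_to(op); manip.hold(.1); manip.movel([*p,.12],vel=.15); print("t",readout.get_state()["time"])
E
python3 - <<'E'
from h import *
np.set_printoptions(precision=3,suppress=True)
pick(.415,-.1215,1.70)
manip.goto([.365,-.3625,.27],quat(PY)); manip.hold(.2)
i,im=look("wrist","w3")
for b in pads("wrist",i):print(*b)
for b in boxes("wrist",i):print(*b)
print([(d["conf"],onplane(i,[d["uv"]],.059)[0]) for d in pinpoint("wrist","bar_knob")],[(d["conf"],onplane(i,[d["uv"]],.033)[0]) for d in pinpoint("wrist","bar_hinge")],[(d["conf"],onplane(i,[d["uv"]],.0)[0]) for d in pinpoint("wrist","tray")])
print(readout.get_state()["time"])
E
```

```text
down [ 0.415 -0.122  0.017] [-0.427 -0.061  0.164]
grip 0.04079611034587537 29.922144412994385
up 0.04084329957720543 [ 0.426 -0.489 -0.939] 11.6583
0.92 [ 0.479 -0.381  0.171  0.974]
0.73 [ 0.401 -0.394  0.156  0.977]
0.63 [ 0.468 -0.307  0.162  0.966]
0.91 board [ 0.405 -0.043  1.746  0.942]
0.89 board [ 0.509 -0.091  1.884  0.942]
0.86 tray [ 0.34  -0.536  0.872  0.871]
0.76 tray [ 0.303 -0.369 -1.042  0.243]
0.7 tray [ 0.567 -0.536  0.266  0.887]
[(0.62, array([ 0.515, -0.213,  0.059])), (0.59, array([ 0.445, -0.507,  0.059]))] [(0.78, array([ 0.543, -0.335,  0.033]))] [(0.78, array([ 0.433, -0.351,  0.   ]))]
13.2333
```

View pics/w3.png

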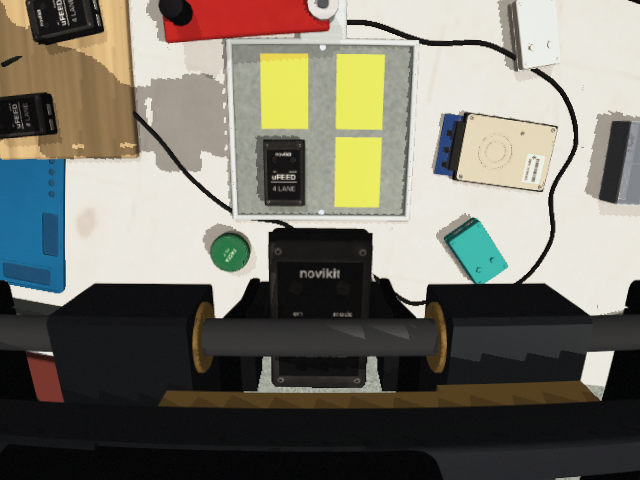

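The three pads, the packed box at (285,172) and the held box, straight in the fingers, all show clearly. The tray fit is consistent to about 1 mm: centre (.434,-.351), yaw .163. I place B, then pick and place A and C.

```bash
python3 - <<'E'
from h import *
np.set_printoptions(precision=3,suppress=True)
place(.4796,-.3815)
manip.goto([.43,-.15,.2],quat(.2))
pick(.4055,-.0445,1.775)
place(.4674,-.3074)
manip.goto([.365,-.3625,.27],quat(PY)); manip.hold(.2)
i,im=look("wrist","w4")
for b in boxes("wrist",i):print(*b)
E
```

```text
set [ 0.479 -0.381  0.011] [-0.48 -0.67 -1.1 ] 0.040698901031123946
t 17.0583
down [ 0.406 -0.045  0.017] [0.579 0.079 0.215]
grip 0.04048732007620273 30.000768899917603
up 0.040757666829438176 [-0.489  0.1   -1.535] 21.5583
set [ 0.467 -0.307  0.011] [-0.264 -1.097 -1.113] 0.04093108146148371
t 25.6583
0.87 tray [ 0.34  -0.536  0.875  0.851]
0.8 tray [ 0.567 -0.536  3.404  0.887]
0.74 tray [ 0.478 -0.381  3.315  0.896]
0.69 tray [ 0.466 -0.307  0.16   0.907]
0.64 board [ 0.509 -0.09   1.878  0.936]
```

View pics/w4.png

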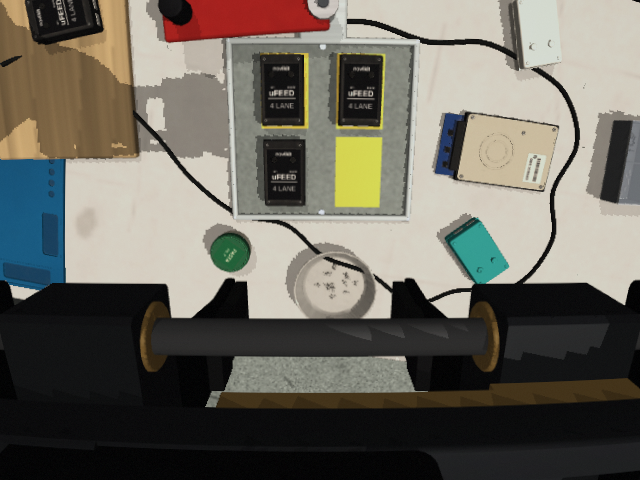

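Boxes B at (360,90) and A at (284,90) sit centred on their pads, the packed box is untouched and the bar is still open. Now box C.

```bash
python3 - <<'E'
from h import *
np.set_printoptions(precision=3,suppress=True)
manip.goto([.47,-.15,.2],quat(.2))
pick(.507,-.089,1.88,op=.056,off=.010)
place(.4007,-.3945,off=.010)
manip.goto([.365,-.3625,.27],quat(PY)); manip.hold(.2)
i,im=look("wrist","w5")
for b in boxes("wrist",i):print(*b)
print([(d["conf"],onplane(i,[d["uv"]],.059)[0]) for d in pinpoint("wrist","bar_knob")],[(d["conf"],onplane(i,[d["uv"]],.033)[0]) for d in pinpoint("wrist","bar_hinge")])
E
```

```text
down [ 0.505 -0.079  0.017] [-0.302 -1.468  0.082]
grip 0.040480606866023984 29.998039305210114
up 0.04057251951381426 [ 0.072 -0.28  -1.555] 31.2417
set [ 0.41  -0.393  0.011] [ 0.066  0.036 -0.427] 0.04048077046056676
t 35.5333
0.98 tray [ 0.467 -0.309  0.157  0.89 ]
0.65 tray [ 0.339 -0.535  0.875  0.873]
0.62 tray [ 0.478 -0.38   0.173  0.898]
0.6 tray [ 0.566 -0.537  0.342  0.895]
0.58 tray [ 0.402 -0.393  0.174  0.928]
[(0.64, array([ 0.516, -0.211,  0.059]))] [(0.77, array([ 0.543, -0.333,  0.033])), (0.17, array([ 0.464, -0.308,  0.033]))]
```

View pics/w5.png

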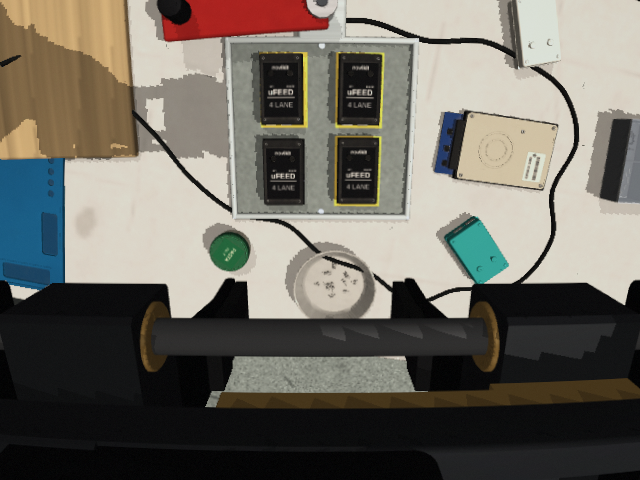

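All four boxes form a neat grid, each within about 2 mm of its pad centre. Now I grip the knob and swing the bar.

```bash
python3 - <<'E'
from h import *
np.set_printoptions(precision=3,suppress=True)
H=np.array([.5437,-.3330]); r=.125; a0=np.arctan2(-.2115+.3330,.516-.5437); a1=np.pi+.164
P=lambda a:[*(H+r*np.array([np.cos(a),np.sin(a)])),.049]
k=P(a0); print(k)
manip.goto([k[0],k[1],.15],quat(PY)); hand.gripper_to(.06)
manip.movel(k,vel=.12); hand.gripper_to(0); s=readout.get_state(); print(s["finger_gap"],s["force"],s["time"])
for a in [*np.linspace(a0,a1,10)[1:],a1+.015,a1+.03]:
    manip.movel(P(a),vel=.1); s=readout.get_state(); print(round(a-.164-np.pi/2,2),s["force"],s["ee_pos"],s["finger_gap"])
    if np.linalg.norm(s["force"])>25: break
hand.gripper_to(.06); e=readout.get_state()["ee_pos"]; manip.movel([e[0],e[1],.16],vel=.15)
manip.goto([.365,-.3625,.30],quat(PY)); manip.hold(.2)
i,im=look("wrist","w6")
for b in boxes("wrist",i):print(*b)
print([(d["conf"],onplane(i,[d["uv"]],.059)[0]) for d in pinpoint("wrist","bar_knob")],readout.get_state()["time"])
E
```

```text
[np.float64(0.515914994555341), np.float64(-0.21112714218317408), 0.049]
0.021128455427422036 [ 2.137 -4.288 -2.177] 39.6167
0.23 [ 2.104 -4.908 -4.306] [ 0.496 -0.218  0.049] 0.021586122769871853
0.4 [1.529 0.78  0.092] [ 0.478 -0.226  0.049] 0.02112346134394203
0.56 [-2.855  6.067  5.   ] [ 0.46  -0.238  0.049] 0.021206203776430694
0.73 [-8.424 10.749 13.021] [ 0.444 -0.252  0.049] 0.02085686577878612
0.9 [-15.844  11.708  18.532] [ 0.431 -0.269  0.048] 0.021347109765359012
0.88 tray [ 0.478 -0.379  0.174  0.885]
0.84 tray [ 0.402 -0.392  0.176  0.921]
0.8 tray [ 0.564 -0.536  0.454  0.859]
0.76 tray [ 0.449 -0.32   2.509  0.421]
0.65 tray [ 0.341 -0.533  4.003  0.867]
[(0.97, array([ 0.435, -0.27 ,  0.059])), (0.43, array([ 0.446, -0.507,  0.059]))] 44.325
```

View pics/w6.png

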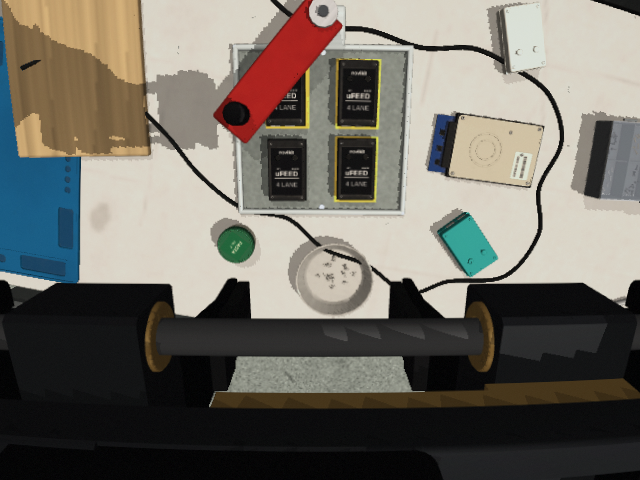

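The bar stopped at about 0.88 rad because my limit tripped on radial strain in the stiff grip; knob at w6 (236,113), boxes undisturbed. I finish with a loose cage of open fingers, turning with the arc.

```bash
python3 - <<'E'
from h import *
np.set_printoptions(precision=3,suppress=True)
H=np.array([.5437,-.3330]); r=.1255; a0=2.62; a1=np.pi+.164
P=lambda a:[*(H+r*np.array([np.cos(a),np.sin(a)])),.050]
Q=lambda a:quat(a-a1+PY)
k=P(a0)
manip.goto([k[0],k[1],.13],Q(a0)); hand.gripper_to(.034)
manip.movel(k,vel=.12); f0=readout.get_state()["force"]; print(f0)
for a in [*np.linspace(a0,a1,5)[1:],*(a1+np.arange(.015,.1,.015))]:
    manip.movel(P(a),vel=.1,ori=Q(a)); s=readout.get_state(); print(round(a-.164-np.pi/2,2),s["force"]-f0,s["ee_pos"])
    if np.linalg.norm((s["force"]-f0)[:2])>12: break
hand.gripper_to(.06); e=readout.get_state()["ee_pos"]; manip.movel([e[0],e[1],.16],vel=.15)
manip.goto([.365,-.3625,.30],quat(PY)); manip.hold(.2)
i,im=look("wrist","w7")
print([(d["conf"],onplane(i,[d["uv"]],.059)[0]) for d in pinpoint("wrist","bar_knob")],P(a1),readout.get_state()["time"])
E
```

```text
[0.288 0.606 0.298]
1.06 [ 0.208 -0.333  0.664] [ 0.426 -0.29   0.051]
1.23 [-0.43  -0.243  0.485] [ 0.421 -0.31   0.05 ]
1.4 [-0.47  -0.525 -0.36 ] [ 0.418 -0.331  0.05 ]
1.57 [-0.114 -0.428 -0.612] [ 0.42  -0.353  0.05 ]
1.59 [-0.768 -0.474  0.195] [ 0.42  -0.355  0.05 ]
1.6 [-0.807 -0.107 -0.177] [ 0.421 -0.357  0.05 ]
1.62 [ 0.606 -0.682  0.265] [ 0.421 -0.359  0.05 ]
1.63 [-1.127  3.559  1.904] [ 0.421 -0.36   0.05 ]
1.65 [-3.237 10.115  5.692] [ 0.421 -0.36   0.05 ]
1.66 [-4.561 15.513  9.652] [ 0.422 -0.36   0.05 ]
[(0.98, array([ 0.419, -0.355,  0.059]))] [np.float64(0.41988394463767625), np.float64(-0.3534898617495091), 0.05] 52.35
```

View pics/w7.png

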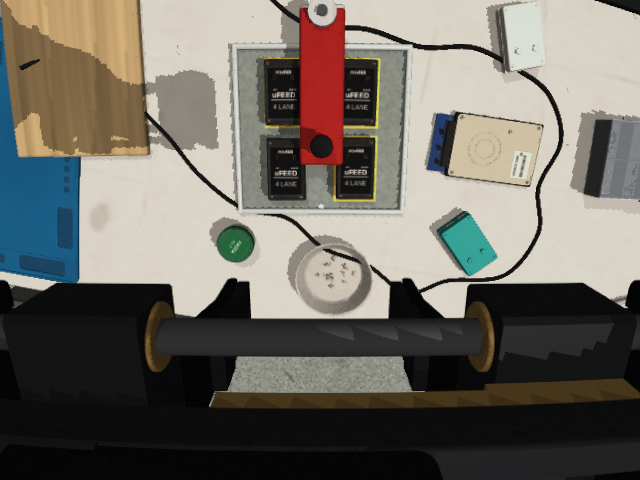

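The bar is against its stop, with the knob at (321,146) on the tray's centre line. The boxes are in their grid and the gripper is clear, so I hand in.

```bash
python3 -c "
from station import order
print(order.close_job())"
```

```text
the job is handed in; nothing more can be done
None
```

I handed the job in at about 52 s: the three boxes lay about 2 mm from their pad centres when last measured, just before the swing, and the final picture shows the packed box in place and the red bar shut against its stop; the verdict was not shown.

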